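# Lock the print turntable at its index

## Task

Lock the index of the rotary printing jig with your fingertips, grasping nothing: push the pin on the slotted disc round until the slot lines up with the lock bar (either way round will do), then push the bar by its upright tab straight through the slot and into the keeper beyond, fully home against the bridge. Do not lift the bar, leave the ink pots, the marker and the tape where they are, and finish clear of everything.

Things in the scene. Friction and masses are not known exactly. Their poses are not given: they have to be found in the camera images.
- lock_bed: Fixed bed of the lock: grey plate 300 x 100 x 10 mm on the worktop, x = -218 to +82 mm in its frame. Origin on the worktop under the disc's axis; its +x is the way the bar is pushed, +y to the left of that, z up. An open-topped guide for the bar (floor 16 mm above the worktop, walls 15 mm apart, 29 mm high) runs along y = 0 from x = -208 to -42 mm
- bridge_back (a point): Middle of the back (-x) face of the dark steel bridge over the guide, where the bar's tab stops: x = -79 mm in the bed's frame, 35 mm above the worktop. The bridge is 51 mm wide, runs on to x = -52 mm, top 38.5 mm above the worktop
- keeper_mouth (a point): Mouth of the keeper beyond the disc, 46 mm from the disc's axis in the bed's +x: two dark steel cheeks 17 mm apart, 32 mm high, from x = 46 to 74 mm
- disc (a joint): Angle of the slotted disc about the upright axis through the bed's origin, rad, counter-clockwise from above, range -0.3 to 3.44; it stays where it is left (0.04 N m friction). Plain metal disc 72 mm across, top 31 mm above the worktop, cut across its middle by one open slot 17 mm wide. The slot lies along the bar's line at 0 and at 3.14; it starts at least 0.6 rad from both
- pin_top (a point): Centre of the top of the disc's upright finger pin: 14 mm thick, from 31 to 68 mm above the worktop, 23.5 mm from the disc's axis, square to the slot. In the bed's frame it stands in direction (joint value - 1.57 rad) from +x: at joint 1.57 it points to the keeper, at 0 to the bed's -y side, at 3.14 to the +y side
- lock_bar: Steel lock bar 150 mm long, 12 wide, 14 high, 0.15 to 0.31 kg, lying loose in the guide, its x along it towards the disc. Origin at the middle of its underside; the nose at x = +75 mm tapers to 6 mm over its last 14 mm. It starts with the nose 7 to 18 mm short of the disc's rim and is home, after about 98 to 110 mm, with its origin at x = -19 mm in the bed's frame. It slides easily (1 to 3 N)
- tab_back (a point): Centre of the back face (the one to push) of the bar's upright tab, 50 mm above the worktop. The tab is a plate 36 mm wide across the bar, 10 mm thick, from 30.5 to 64.5 mm above the worktop, its back at x = -70 mm of the bar. The bar's tail end, 14 mm high, sticks out 5 mm behind it
- nose_tip (a point): Tip of the bar's nose, at half its height, 75 mm ahead of the bar's origin
- pot_back: Bystander: small ink pot with a white lid, 63 mm wide, 50 mm high; origin under it. On the bed's +y side near the bar's tail
- pot_front: Bystander: small ink pot with a white lid, 69 mm wide, 50 mm high; origin under it. On the bed's -y side
- marker: Bystander: marker pen lying on the worktop, 128 mm long, 22 wide, 18 high; origin under its middle, pen along its own y. On the bed's +y side
- tape: Bystander: roll of tape lying flat, 105 mm across, 36 mm high; origin under its centre. On the bed's +y side beyond the disc
Mind the look-alikes: they are no part of the job. What is shaped like the lock_bar but purple or yellow is not meant.

How it is judged:
By the outcome, as a careful person would: the job done as asked, in the order asked, and still so for the second after the job is handed in, with the robot touching nothing.
It also fails if it takes over 48 s, if anything falls off the work surface, if the arm or the gripper's body presses on something with over 40 N, if the wrist force passes 120 N, or if a joint passes its speed limit or range.

## Robot

A 6-joint arm with a two-finger parallel gripper is mounted at the origin on a cart in front of the work surface, level with it; the furniture and walls round the work are solid. World frame = base frame: x ahead of the robot, y to its left, z up, the work surface at z = 0. Lengths are in m, angles in rad, forces in N, time in s.
With the tool pointing down it reaches from about 0.325 to 0.75 m from the base axis. Payload 7.6 kg.
Tool frame: the origin (TCP) lies midway between the tips of the shut fingers; the grasp point (between the pads) lies 19 mm behind it; z points along the fingers, y is the direction in which the jaws open and shut (so a half turn about z gives the same grasp; the last joint's range is limited). The gripper opens to 85 mm and grips with 20 to 120 N. Pads are 22 mm wide; open, the fingers measure 114 mm over their backs; the gripper's body (76 mm by 85 mm) begins 54 mm behind the grasp point. The pads swing forward as they close: fully open they stand 13 mm farther back than shut.
Start: joints at [1.166, 0.052, 1.401, -0, 1.689, -0.07], TCP at [0.172, 0.496, 0.193] pointing down, gripper open.
Joint ranges: [-2.9, 2.9], [-0.91, 2.17], [0.12, 2.37], [-1.06, 4.2], [0.26, 2.73], [-2.93, 2.93]. Speed limits (rad/s): [2.57, 2.57, 3.01, 3.14, 3.14, 3.14].

## Interface

Orientations are given as a unit quaternion [w, x, y, z].
In Python, from station import read_state, cams, workorder gives the robot as it stands.
- The arm moves only by the tool arm_command, never from a script. Its argument "commands" is a list of rows, each an object with "gripper": the closure, from 0 (fully open) to 1 (shut); "xyz": the shift along the tool's x, y, z in m, a list of three; "yaw": the turn about the tool's z in rad. A call has exactly 10 rows; each row is the pose to reach, as a shift and turn from the pose commanded when the call began, along the tool's axes at that moment; what a row does not reach only later rows make up. A row lasts 1/8 s, in which the tool goes at most 62.5 mm and 10.7 degrees, less where a joint would pass 70% of its speed; a pose out of reach is approached as far as the arm can. A call with a gripper value outside its range is refused whole. The fingers move at their own pace and stop on an object; "newtons" is the grip in N (left out, the last holds). Time passes only in rows, so rows that repeat a pose let the fingers close, or fill a call up. It gives the time, the measured TCP pose, the force and the opening at its end, in the units of the state.
- read_state(): the state, without advancing time (a new reading comes with each control period).
- cams.camera(name): name is "scene" or "top"; returns a dict with "pixels" (420x560x3 uint8, red, green, blue), "fovy" (degrees; the focal length in pixels is half the picture's height over the tangent of half this angle, whatever the lens; pixels are square), "cx", "cy" (the principal point, pixels), "pose" (4x4, takes a point from camera to world coordinates). Camera axes: x right, y up, looking along -z (the intrinsics and any distortion apply to the point x, -y, -z); pixel columns grow to the right and rows downward; lengths in m; the calibration is good to about 2 mm. A picture is of the moment at which its call begins. There is no depth.
- workorder.finish_job(): hands the job in, once; it reports no verdict.
The state is a dict: "time_s": time; "joint_pos": joint angles; "joint_velocities": joint speeds; "tau": joint torques, N m; "tcp_pos": TCP position; "tool_rot": TCP orientation; "contact_force": force on the tool from outside, world axes, zero at the start; "ft_torque": the same for the moment, N m; "grip_width": finger opening in m.
Only numpy, scipy, OpenCV 4.12 (cv2) and the standard library are available. Lean on these libraries where they do the work, as an engineer would, in place of code of your own. Each camera call takes 0.05 s, during which the arm holds its last target. There are 200 camera calls.

## Working session

There is one attempt and no reset: what is moved stays moved. The work goes in short steps, Python scripts to look and compute and a tool call to move; the robot and the scene stay as the last step left them, time stands still between calls to the robot, and variables do not carry over. Pictures are saved under pics/ and viewed, about 8 in all and at most 12, crops included, and the job is handed in when it is done.

Besides the shell and the picture viewer there is one more tool, called after ">>>" by a JSON object that holds its "name" and its "arguments". arm_command: Moves the arm, as the interface text tells. Its arguments: {"type":"object","properties":{"commands":{"type":"array"},"newtons":{"type":"number"}},"required":["commands"]}

```bash
mkdir -p pics
cat > h.py <<'E'
import numpy as np, cv2
from station import read_state, cams, workorder
def shot(n,f):
    c=cams.camera(n); cv2.imwrite(f,c['pixels'][:,:,::-1]); np.save(f+'.npy',{k:v for k,v in c.items()},allow_pickle=True); return c
def load(f): return np.load(f+'.npy',allow_pickle=True).item()
def ray(c,u,v,z):
    f=c['pixels'].shape[0]/2/np.tan(np.radians(c['fovy'])/2); P=np.array(c['pose'])
    d=P[:3,:3]@np.array([(u-c['cx'])/f,-(v-c['cy'])/f,-1]); o=P[:3,3]
    return o+d*(z-o[2])/d[2]
def proj(c,p):
    f=c['pixels'].shape[0]/2/np.tan(np.radians(c['fovy'])/2); P=np.array(c['pose'])
    q=P[:3,:3].T@(np.array(p)-P[:3,3]); return c['cx']+f*q[0]/-q[2], c['cy']-f*q[1]/-q[2]
E
python3 - <<'E'
from h import *
for n in('top','scene'):
    c=shot(n,f'pics/{n}1.png'); print({k:v for k,v in c.items() if k!='pixels'})
a=cv2.imread('pics/top1.png');b=cv2.imread('pics/scene1.png')
print(read_state())
E
```

```text
{'fovy': 56.51551732454452, 'cx': 274.64694825138537, 'cy': 202.45869186713918, 'pose': array([[-0.02853509,  0.98367036, -0.17770306,  0.41931576],
       [-0.99947217, -0.03083889, -0.0102152 ,  0.3377918 ],
       [-0.01552856,  0.17731777,  0.98403113,  1.00688197],
       [ 0.        ,  0.        ,  0.        ,  1.        ]])}
{'fovy': 51.21289081546782, 'cx': 272.9442933081258, 'cy': 206.68625446716567, 'pose': array([[ 8.36422363e-01,  4.06102273e-01, -3.68074143e-01,
         2.19164702e-01],
       [-5.48084689e-01,  6.18645165e-01, -5.62922138e-01,
        -1.69574001e-01],
       [-8.96670306e-04,  6.72576467e-01,  7.40027089e-01,
         7.85256883e-01],
       [ 0.00000000e+00,  0.00000000e+00,  0.00000000e+00,
         1.00000000e+00]])}
{'time_s': 0.1, 'joint_pos': array([ 1.16570923e+00,  5.27707714e-02,  1.40161468e+00, -2.58369371e-05,
        1.68858836e+00, -7.02855859e-02]), 'joint_velocities': array([ 4.59592871e-04, -1.09473615e-03, -2.13415519e-03, -1.71153766e-04,
        8.01085567e-05, -1.88958400e-03]), 'tau': array([ 1.37114719e-03, -3.82580531e+01, -3.60986423e+01, -5.68593407e-05,
        4.72497006e-03,  2.96320229e-05]), 'tcp_pos': array([0.17235974, 0.4955665 , 0.19266255]), 'tool_rot': array([-1.50131508e-04,  1.66621454e-01,  9.86020696e-01, -6.74187613e-04]), 'contact_force': array([ 0.09511546, -0.22148681, -0.53972445]), 'ft_torque': array([-0.0367406 ,  0.01805468,  0.02503485]), 'grip_width': 0.08555891679927534}
```

View pics/top1.png

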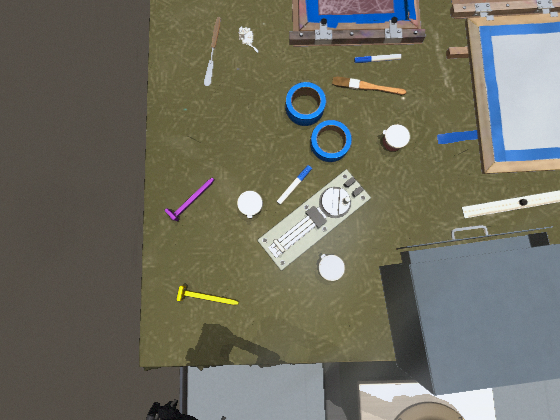

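View pics/scene1.png

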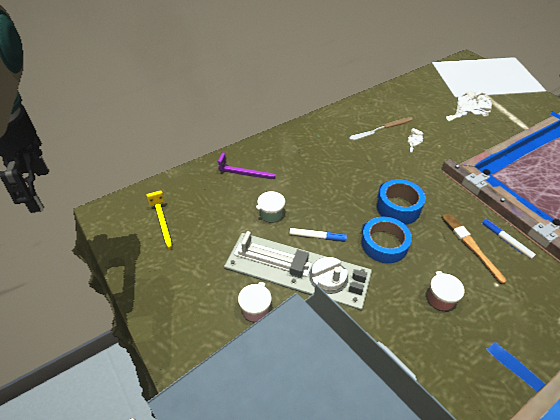

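The top view shows the bed at about (315,220), with the bar's tail at lower left (275,245) and the disc at (336,201). The bar candidates are the steel one in the guide (285,238), the purple one (190,200) and the yellow one (208,296). Only the steel one lies in the guide, so it is the one meant. I'll enlarge it to confirm.

Run:
```python
import cv2
a=cv2.imread('pics/top1.png')[160:280,245:385];b=cv2.imread('pics/scene1.png')[220:320,215:385]
cv2.imwrite('pics/ct1.png',cv2.resize(a,None,fx=5,fy=5,interpolation=2));cv2.imwrite('pics/cs1.png',cv2.resize(b,None,fx=4.7,fy=4.7,interpolation=2))
```

```text
(no output)
```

View pics/ct1.png

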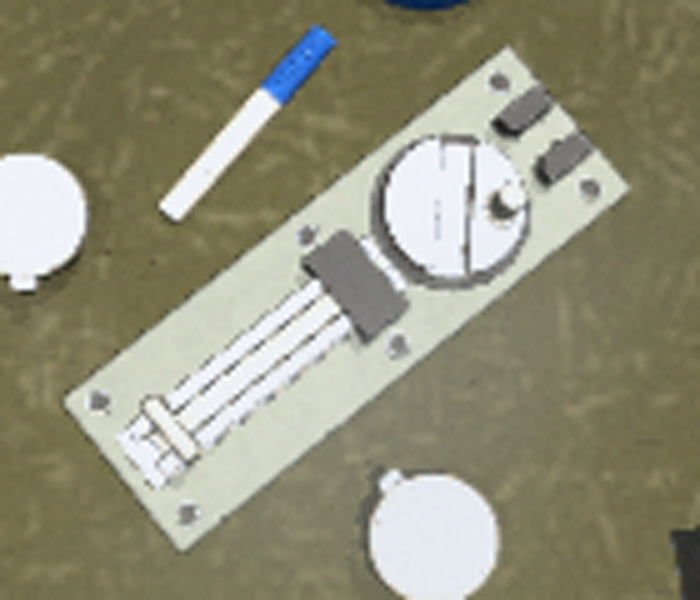

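View pics/cs1.png

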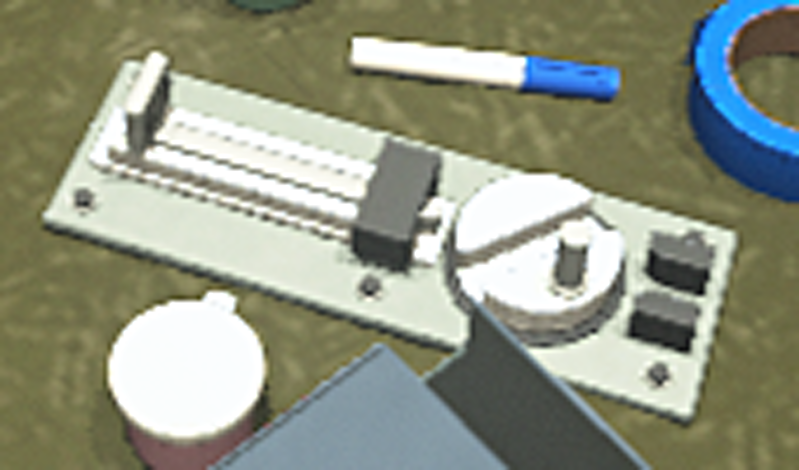

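Confirmed: the steel bar lies in the guide. In the crop its tab top is at (172,428), the pin top at (512,196), and the bed corners at (65,400), (183,550), (630,187), (508,46). I'll fit the poses next.

```bash
cat >> h.py <<'E'
def tri(c1,p1,c2,p2):
    A=[];o=[]
    for c,p in((c1,p1),(c2,p2)):
        a=ray(c,*p,0.);b=ray(c,*p,.1);d=(b-a)/np.linalg.norm(b-a);A.append(np.eye(3)-np.outer(d,d));o.append(A[-1]@a)
    x=np.linalg.solve(A[0]+A[1],o[0]+o[1]);return x
E
python3 - <<'E'
from h import *
T=load('pics/top1.png');S=load('pics/scene1.png')
t=lambda u,v:(245+u/5-.4,160+v/5-.4); s=lambda u,v:(215+u/4.7-.4,220+v/4.7-.4)
model=np.array([[-218,50],[-218,-50],[82,-50],[82,50]])/1e3
def fit(W):
    m=model-model.mean(0);w=W-W.mean(0)
    th=np.arctan2((m[:,0]*w[:,1]-m[:,1]*w[:,0]).sum(),(m*w).sum())
    R=np.array([[np.cos(th),-np.sin(th)],[np.sin(th),np.cos(th)]]);o=W.mean(0)-R@model.mean(0)
    print('th',th,'o',o,'res mm',np.round((W-(model@R.T+o))*1e3,1).tolist());return th,R,o
Wt=np.array([ray(T,*t(*p),.01)[:2] for p in[(65,400),(183,550),(630,187),(508,46)]])
Ws=np.array([ray(S,*s(*p),.01)[:2] for p in[(125,62),(45,215),(690,418),(738,235)]])
r=[fit(Wt),fit(Ws)]
for th,R,o in r:
  for n,c,p,z in(('tab',T,t(172,428),.0645),('tab',S,s(147,75),.0645),('pin',T,t(513,196),.068),('pin',S,s(576,229),.068),('potf',T,t(433,540),.05),('potb',T,t(27,215),.05)):
    print(n,np.round(R.T@(ray(c,*p,z)[:2]-o)*1e3,1),end=' ')
  print()
print(tri(T,(410,250),S,(296,293)),tri(T,(397,248),S,(315,289)),tri(T,(470,230),S,(395,360)))
E
```

```text
th -0.9247847638354002 o [0.59617681 0.19270874] res mm [[-0.4, -2.5], [2.3, -0.1], [0.3, 2.2], [-2.2, 0.4]]
th -0.9282384021054726 o [0.59285978 0.19083087] res mm [[-1.5, -2.6], [3.0, 0.5], [-0.1, 1.9], [-1.4, 0.2]]
tab [-184.7   -0.2] tab [-185.5    1. ] pin [ 15.5 -16.5] pin [ 15.2 -17.1] potf [-119.6 -120. ] potb [-174.3  128.3] 
tab [-184.2    3. ] tab [-185.     4.2] pin [ 16.1 -12.6] pin [ 15.7 -13.3] potf [-118.7 -116.6] potb [-174.3  131.5] 
[0.44370562 0.08849389 0.23032495] [0.46596741 0.097247   0.20174273] [ 0.49465339 -0.05347728  0.20024215]
```

>>> {"name": "arm_command", "arguments": {"commands": [{"gripper": 1,"xyz": [-0.05,-0.018,0],"yaw": 0.1},{"gripper": 1,"xyz": [-0.105,-0.038,0],"yaw": 0.2},{"gripper": 1,"xyz": [-0.16,-0.058,0],"yaw": 0.3},{"gripper": 1,"xyz": [-0.215,-0.078,0],"yaw": 0.4},{"gripper": 1,"xyz": [-0.27,-0.098,0],"yaw": 0.5},{"gripper": 1,"xyz": [-0.325,-0.118,0],"yaw": 0.59},{"gripper": 1,"xyz": [-0.38,-0.138,0],"yaw": 0.59},{"gripper": 1,"xyz": [-0.435,-0.158,0],"yaw": 0.59},{"gripper": 1,"xyz": [-0.49,-0.178,0],"yaw": 0.59},{"gripper": 1,"xyz": [-0.525,-0.19,0],"yaw": 0.59}]}}

```text
time_s: 1.35
tcp_pos: [0.6072, 0.1417, 0.1924]
tool_rot: [-0.001, 0.447, 0.895, -0.0]
contact_force: [0.0, -0.5, -0.4]
grip_width: -0.0002
```

```bash
cat >> h.py <<'E'
th0=-.9265;o0=np.array([.5945,.1918]);R0=np.array([[np.cos(th0),-np.sin(th0)],[np.sin(th0),np.cos(th0)]])
def bed(p): return np.round(R0.T@(np.array(p)[:2]-o0)*1e3,1)
def st():
    s=read_state();q=s['tool_rot'];print('t',s['time_s'],'bed',bed(s['tcp_pos']),'z',round(s['tcp_pos'][2]*1e3,1),'toolx deg',np.degrees(2*np.arctan2(q[2],q[1])),'F bed',np.round(R0.T@s['contact_force'][:2],1),np.round(s['contact_force'][2],1),'w',s['grip_width'],np.round(s['joint_pos'],2))
E
python3 - <<'E'
from h import *
st();shot('scene','pics/s2.png')
E
```

```text
t 1.35 bed [ 47.7 -19.9] z 192.4 toolx deg 126.90430649265552 F bed [ 0.5 -0.3] -0.4 w -0.00023822303994242423 [ 0.17  0.34  1.08 -0.    1.73 -0.47]
```

View pics/s2.png

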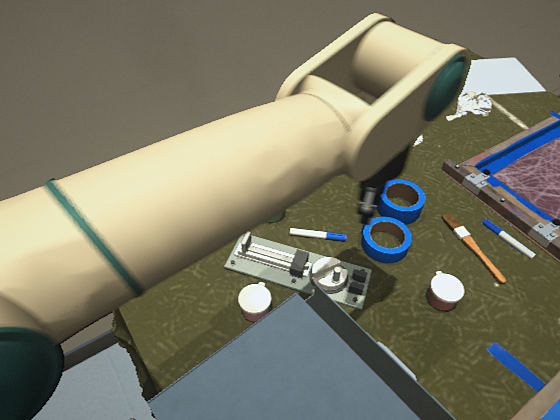

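The scene view shows the forearm well above the box, with the fingers over the keeper end and nothing in the way. Next is the descent.

>>> {"name": "arm_command", "arguments": {"commands": [{"gripper": 1,"xyz": [0,0,0.03],"yaw": 0},{"gripper": 1,"xyz": [0,0,0.06],"yaw": 0},{"gripper": 1,"xyz": [0,0,0.09],"yaw": 0},{"gripper": 1,"xyz": [0,0,0.11],"yaw": 0},{"gripper": 1,"xyz": [0,0,0.125],"yaw": 0},{"gripper": 1,"xyz": [0,0,0.135],"yaw": 0},{"gripper": 1,"xyz": [0,0,0.142],"yaw": 0},{"gripper": 1,"xyz": [0,0,0.147],"yaw": 0},{"gripper": 1,"xyz": [0,0,0.147],"yaw": 0},{"gripper": 1,"xyz": [0,0,0.147],"yaw": 0}]}}

```text
time_s: 2.65
tcp_pos: [0.6062, 0.144, 0.047]
tool_rot: [0.0, 0.446, 0.895, 0.0]
contact_force: [0.7, 0.6, 0.9]
grip_width: 0.0005
```

>>> {"name": "arm_command", "arguments": {"commands": [{"gripper": 1,"xyz": [0.003,0,0],"yaw": 0},{"gripper": 1,"xyz": [0.006,0,0],"yaw": 0},{"gripper": 1,"xyz": [0.009,0,0],"yaw": 0},{"gripper": 1,"xyz": [0.012,0,0],"yaw": 0},{"gripper": 1,"xyz": [0.015,0,0],"yaw": 0},{"gripper": 1,"xyz": [0.018,0,0],"yaw": 0},{"gripper": 1,"xyz": [0.021,0,0],"yaw": 0},{"gripper": 1,"xyz": [0.024,0,0],"yaw": 0},{"gripper": 1,"xyz": [0.024,0,0],"yaw": 0},{"gripper": 1,"xyz": [0.024,0,0],"yaw": 0}]}}

```text
time_s: 3.9
tcp_pos: [0.5915, 0.163, 0.0464]
tool_rot: [0.0, 0.446, 0.895, 0.0]
contact_force: [0.6, -0.3, -0.5]
grip_width: 0.0
```

Run:
```python
from h import *
st();c=shot('scene','pics/s3.png');d=shot('top','pics/t3.png')
a=c['pixels'][220:320,280:380,::-1];b=d['pixels'][150:250,280:380,::-1]
cv2.imwrite('pics/c3.png',np.hstack([cv2.resize(x,(400,400),interpolation=2) for x in(a,b)]))
```

```text
t 3.9 bed [ 21.2 -19.7] z 46.4 toolx deg 127.00932572064772 F bed [0.6 0.3] -0.5 w 8.093620998027273e-06 [ 0.21  0.39  1.31  0.    1.44 -0.44]
```

View pics/c3.png

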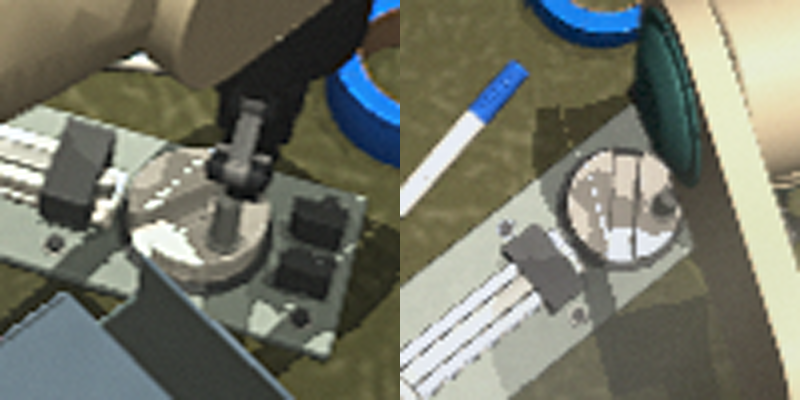

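Run:
```python
from h import *
d=load('pics/t3.png')
for p in((345.2,200.2),(346,200.6)):
    b=bed(ray(d,*p,.068)); print(b, np.arctan2(b[1],b[0])+1.57)
```

```text
[  9.8 -14.2] 0.6032820622010616
[ 10.7 -16.1] 0.5857715575075344
```

>>> {"name": "arm_command", "arguments": {"commands": [{"gripper": 1,"xyz": [0.002,0,0],"yaw": 0},{"gripper": 1,"xyz": [0.004,0,0],"yaw": 0},{"gripper": 1,"xyz": [0.006,0,0],"yaw": 0},{"gripper": 1,"xyz": [0.007,0,0],"yaw": 0},{"gripper": 1,"xyz": [0.008,0,0],"yaw": 0},{"gripper": 1,"xyz": [0.008,0,0],"yaw": 0},{"gripper": 1,"xyz": [0.008,0,0],"yaw": 0},{"gripper": 1,"xyz": [0.008,0,0],"yaw": 0},{"gripper": 1,"xyz": [0.008,0,0],"yaw": 0},{"gripper": 1,"xyz": [0.008,0,0],"yaw": 0}]}}

```text
time_s: 5.25
tcp_pos: [0.5867, 0.1695, 0.0464]
tool_rot: [-0.0, 0.446, 0.895, 0.0]
contact_force: [-1.0, 0.4, -0.4]
grip_width: -0.0002
```

Run:
```python
from h import *
st();c=shot('scene','pics/s4.png');d=shot('top','pics/t4.png')
a=c['pixels'][220:320,280:380,::-1];b=d['pixels'][150:250,280:380,::-1]
cv2.imwrite('pics/c4.png',np.hstack([cv2.resize(x,(400,400),interpolation=2) for x in(a,b)]))
```

```text
t 5.25 bed [ 13.1 -19.7] z 46.4 toolx deg 127.01036794361146 F bed [-0.9 -0.6] -0.4 w -0.00015977236355697283 [ 0.22  0.38  1.32  0.    1.44 -0.43]
```

View pics/c4.png

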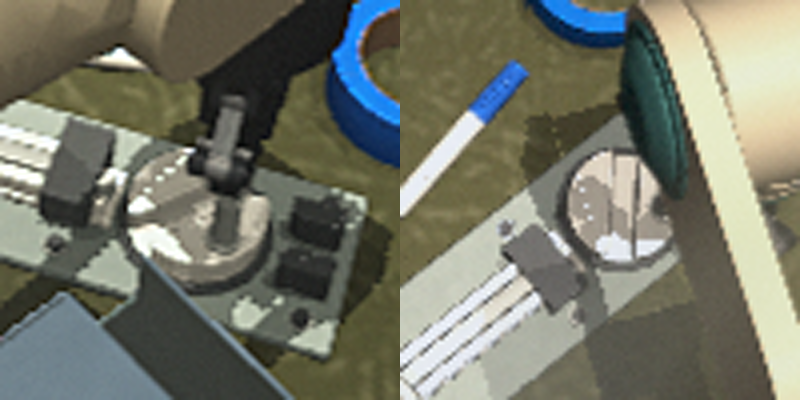

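Run:
```python
from h import *
c=load('pics/s4.png');d=load('pics/t4.png');T=load('pics/top1.png');S=load('pics/scene1.png')
p=np.array([.5867,.1695,.0464])
for c_,o in((c,(280,220)),(d,(280,150))):
  for dz in(0,.02,.04):
    q=np.array(proj(c_,p+[0,0,dz]));print((q-o)*4, end=' ')
print()
print(np.abs(c['pose']-S['pose']).max(),np.abs(d['pose']-T['pose']).max())
a=c['pixels'][235:295,300:380,::-1]
cv2.imwrite('pics/c4b.png',cv2.resize(a,(800,600),interpolation=2))
```

```text
[217.20919044 223.6568862 ] [221.405654   200.95838691] [225.74941522 177.46316068] [264.98559084 210.58901602] [270.38798492 204.79195983] [276.01809696 198.75055016] 
0.0 0.0
```

View pics/c4b.png

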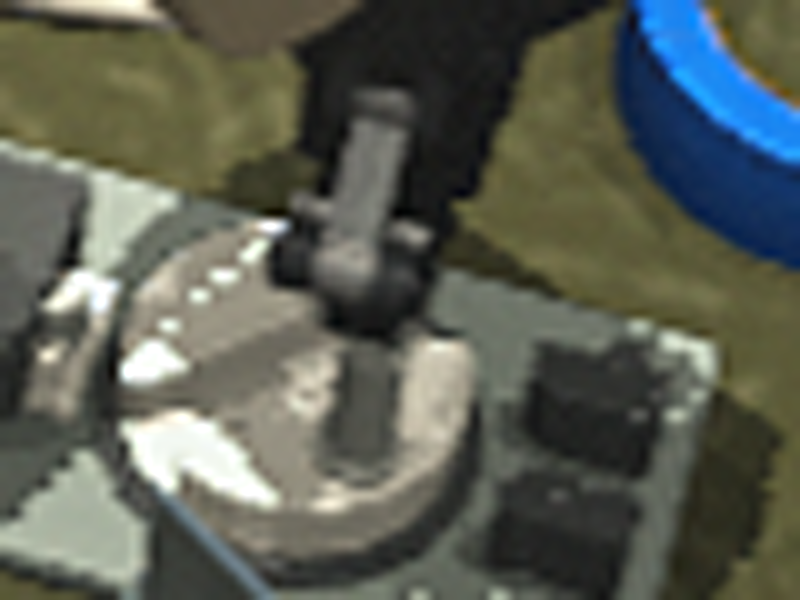

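Run:
```python
from h import *
S=load('pics/scene1.png');T=load('pics/top1.png')
for p in([.6072,.1417,.1924],[.1724,.4956,.1927]):
  for dz in(0,.02,.04,.08): print(np.round(proj(S,np.array(p)+[0,0,dz]),1),np.round(proj(T,np.array(p)+[0,0,dz]),1),end=' | ')
  print()
print('pin top/base scene',proj(S,[*(o0+R0@[.0155,-.017]),.068]),proj(S,[*(o0+R0@[.0155,-.017]),.031]))
a=load('pics/s2.png')['pixels'][150:240,330:410,::-1]
b=S['pixels'][130:220,0:80,::-1]; t=load('pics/t4.png')['pixels'][170:230,320:380,::-1]
cv2.imwrite('pics/c5.png',np.hstack([cv2.resize(a,(400,450),interpolation=2),cv2.resize(b,(400,450),interpolation=2)]))
```

```text
[362.4 234.8] [370.  180.7] | [364.2 227.4] [372.2 178.4] | [366.  219.8] [374.4 176.1] | [369.9 203.4] [379.3 171. ] | 
[ 50.9 210. ] [203.6 404.3] | [ 46.7 202.5] [201.5 407.8] | [ 42.3 194.7] [199.4 411.5] | [ 33.1 178.3] [194.6 419.5] | 
pin top/base scene (np.float64(336.94257576667746), np.float64(269.0608081238852)) (np.float64(334.97995170111), np.float64(279.44687040699205))
```

View pics/c5.png

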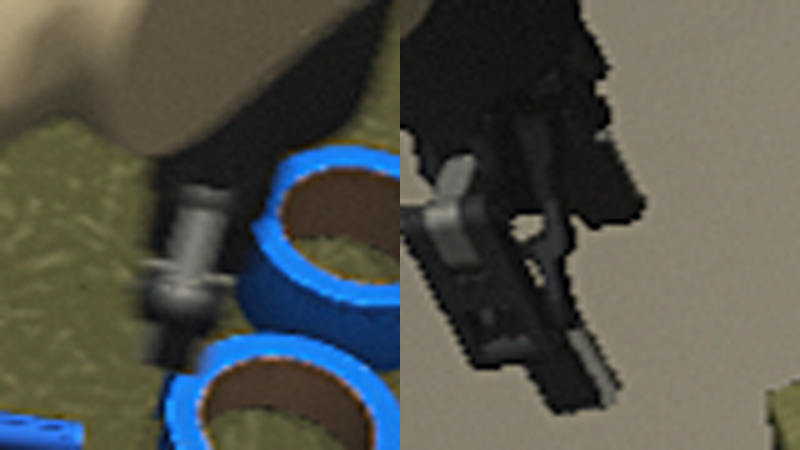

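```bash
cat >> h.py <<'E'
def rect(c,z=.031,h=.045,n=266,cx=0,cy=0):
    g=np.linspace(-h,h,n);X,Y=np.meshgrid(g+cx,-g+cy)
    W=np.stack([X,Y],-1)@R0.T+o0
    f=c['pixels'].shape[0]/2/np.tan(np.radians(c['fovy'])/2);P=np.array(c['pose'])
    q=(np.dstack([W,np.full(X.shape,z)])-P[:3,3])@P[:3,:3]
    return cv2.remap(np.ascontiguousarray(c['pixels'][:,:,::-1]),(c['cx']-f*q[...,0]/q[...,2]).astype('f4'),(c['cy']+f*q[...,1]/q[...,2]).astype('f4'),2)
E
python3 - <<'E'
from h import *
r=[np.hstack([rect(load(f'pics/{k}.png')) for k in ks]) for ks in(('top1','t3','t4'),('scene1','s3','s4'))]
cv2.imwrite('pics/r6.png',np.vstack(r))
E
```

```text
(no output)
```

View pics/r6.png

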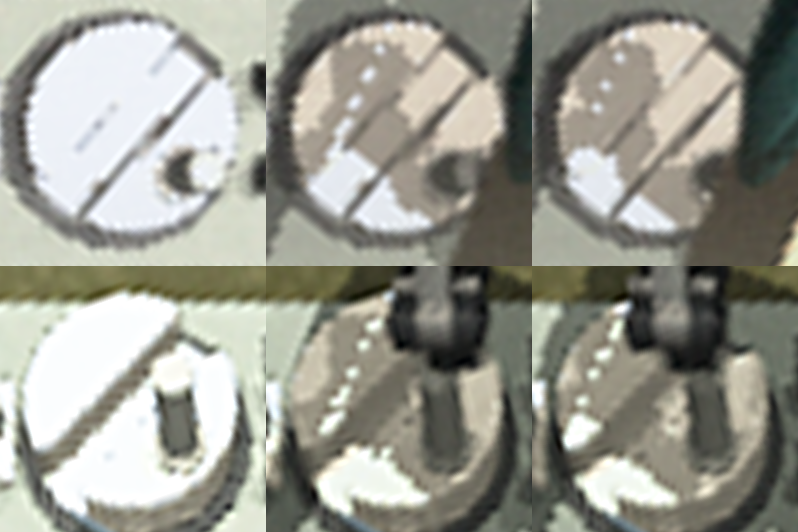

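The rectified views show the disc unmoved: slot at about 45°, pin at its original spot. The knuckle blob hides the top of the pin, so the fingers seem to pass over it. I'll back off, go 13 mm lower (still above the disc and keeper) and push again.

>>> {"name": "arm_command", "arguments": {"commands": [{"gripper": 1,"xyz": [-0.01,0,0],"yaw": 0},{"gripper": 1,"xyz": [-0.02,0,0],"yaw": 0},{"gripper": 1,"xyz": [-0.03,0,0],"yaw": 0},{"gripper": 1,"xyz": [-0.035,0,0],"yaw": 0},{"gripper": 1,"xyz": [-0.035,0,0.004],"yaw": 0},{"gripper": 1,"xyz": [-0.035,0,0.008],"yaw": 0},{"gripper": 1,"xyz": [-0.035,0,0.011],"yaw": 0},{"gripper": 1,"xyz": [-0.035,0,0.011],"yaw": 0},{"gripper": 1,"xyz": [-0.035,0,0.011],"yaw": 0},{"gripper": 1,"xyz": [-0.035,0,0.011],"yaw": 0}]}}

```text
time_s: 6.6
tcp_pos: [0.6078, 0.1416, 0.0356]
tool_rot: [0.0, 0.446, 0.895, 0.0]
contact_force: [-0.1, 0.2, 0.4]
grip_width: -0.0002
```

Run:
```python
from h import *
st();c=shot('scene','pics/s7.png');d=shot('top','pics/t7.png')
p=read_state()['tcp_pos']
for z in(0,.02,.04,.06):print(np.round((np.array(proj(c,p+[0,0,z]))-[310,215])*5.7))
cv2.imwrite('pics/c7.png',np.hstack([cv2.resize(np.ascontiguousarray(c['pixels'][215:320,310:380,::-1]),(400,600),interpolation=2),cv2.resize(np.ascontiguousarray(d['pixels'][150:255,310:380,::-1]),(400,600),interpolation=2)]))
```

```text
t 6.6 bed [ 48.1 -19.5] z 35.6 toolx deg 127.0192325774224 F bed [-0.2  0.1] 0.4 w -0.00024113276347274338 [ 0.17  0.43  1.28  0.    1.43 -0.48]
[233. 393.]
[240. 361.]
[248. 329.]
[256. 295.]
```

View pics/c7.png

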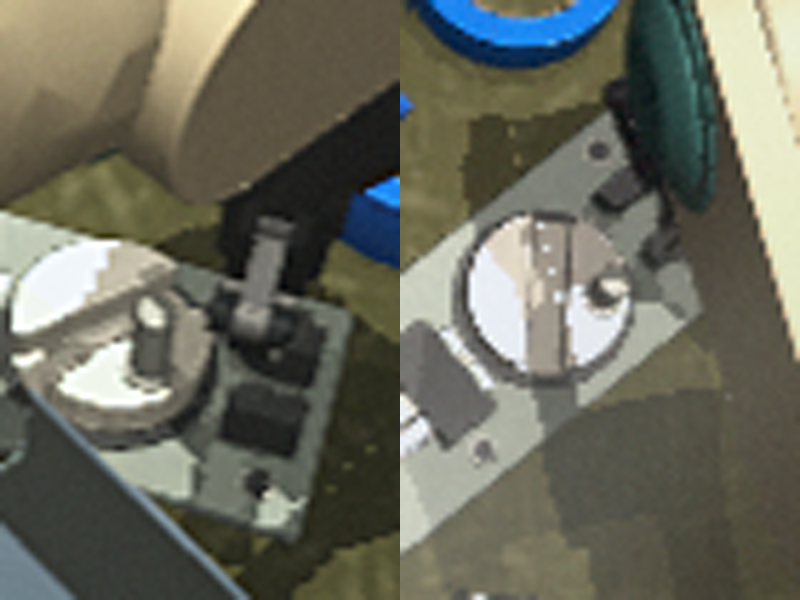

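Run:
```python
from h import *
S=load('pics/scene1.png');T=load('pics/top1.png')
for z in(.06,.1,.13,.16,.2):print(z,bed(ray(T,348.6,166.7,z)))
p=np.array([.1724,.4956,.2057])
for s in(-.0425,-.057,.0425,.057): print(s,proj(S,p+s*np.array([.3285,.944,0])))
for k in('s7','s4','s3'):
  print(k,[ (z,bed(ray(S,*q,z))) for q in [{'s7':(357,276),'s4':(337,268.5),'s3':(340,268)}[k]] for z in(.036,.046,.06,.072)])
print(ray(S,365,225,.192),ray(S,365,225,.217))
```

```text
0.06 [73.5 45.7]
0.1 [61.  41.6]
0.13 [51.7 38.5]
0.16 [42.3 35.3]
0.2 [29.8 31.2]
-0.0425 (np.float64(45.96388868091779), np.float64(222.73131682783253))
-0.057 (np.float64(45.15561131223379), np.float64(229.0200520375759))
0.0425 (np.float64(50.32418943529291), np.float64(188.80635747414777))
0.057 (np.float64(51.00936648746608), np.float64(183.47539409467703))
s7 [(0.036, array([55.6,  2.7])), (0.046, array([55.7, -4.2])), (0.06, array([ 55.9, -13.9])), (0.072, array([ 56. , -22.3]))]
s4 [(0.036, array([13.1,  6.7])), (0.046, array([13.8, -0.3])), (0.06, array([ 14.7, -10.1])), (0.072, array([ 15.5, -18.5]))]
s3 [(0.036, array([18.6, 10. ])), (0.046, array([19.2,  2.9])), (0.06, array([20. , -6.9])), (0.072, array([ 20.8, -15.4]))]
[0.62594704 0.15620804 0.192     ] [0.60880512 0.1424795  0.217     ]
```

>>> {"name": "arm_command", "arguments": {"commands": [{"gripper": 1,"xyz": [0.004,0,0],"yaw": 0},{"gripper": 1,"xyz": [0.008,0,0],"yaw": 0},{"gripper": 1,"xyz": [0.012,0,0],"yaw": 0},{"gripper": 1,"xyz": [0.016,0,0],"yaw": 0},{"gripper": 1,"xyz": [0.019,0,0],"yaw": 0},{"gripper": 1,"xyz": [0.022,0,0],"yaw": 0},{"gripper": 1,"xyz": [0.025,0,0],"yaw": 0},{"gripper": 1,"xyz": [0.028,0,0],"yaw": 0},{"gripper": 1,"xyz": [0.028,0,0],"yaw": 0},{"gripper": 1,"xyz": [0.028,0,0],"yaw": 0}]}}

```text
time_s: 7.95
tcp_pos: [0.5909, 0.1639, 0.0355]
tool_rot: [0.0, 0.446, 0.895, 0.0]
contact_force: [0.7, 0.4, -0.7]
grip_width: 0.0001
```

Run:
```python
from h import *
st();c=shot('scene','pics/s8.png');shot('top','pics/t8.png')
b=load('pics/s7.png')
# pin tracking: template of pin lower body from clean image
S=load('pics/scene1.png')
for x in (S,b,c):
    g=cv2.cvtColor(x['pixels'],cv2.COLOR_RGB2GRAY)[258:290,318:352]
    print('\n'.join(' '.join('%3d'%v for v in r[::1]) for r in g[8:26:3]));print()
```

```text
t 7.95 bed [ 20.2 -19.6] z 35.5 toolx deg 127.01196594584736 F bed [0.2 0.8] -0.7 w 8.831130599678244e-05 [ 0.21  0.4   1.32  0.    1.42 -0.44]
253 253 253 253 253 253 253 254 254 255 255 255 254 193 160 122 115 116 134 149 136 222 238 157 118 200 231 225 222 223 223 224 226 226
254 255 255 255 255 254 192 156 123 120 127 130 122 124 191 237 253 254 250 249 249 249 250 254 255 255 255 255 241 212 224 225 223 223
161 123 124 131 132 123 131 191 254 255 255 255 255 255 255 242  55 110 155 179 174 128 212 254 254 253 253 254 252 237 223 222 221 228
141 248 255 255 255 254 254 253 253 252 253 253 252 255 254 154  90 107 112 110  98 119 253 255 253 253 253 255 248 125 189 221 204 220
253 253 253 253 253 251 251 253 253 253 252 253 254 254 185  78 102 109 111 106  81 210 255 255 253 254 255 247 112  91 199 222 199 205
251 255 255 254 253 253 253 253 253 253 252 252 255 224 174 209 224 190 154 170 227 218 247 255 255 254 142  62  82  96 196 237 235 241

245 245 244 245 245 248 234 202 194 189 205 204 163 125 111  99  93  91  94  96 112 140 126  70  58  96 114 115 120  86  44  43  38  49
244
[... 793 characters left out ...]
  96 116 115 115 116
135 161 163 148 150 129 114 108 104 103 107 108 109 106 129 121  85  51  45  56  70  62  42  39  44  46  34  31  84 113 112 112 112 109
134 102 103 107 108 108 110 113 111 114 111 132 143 147 194 150  61  60  59  45  20  19  17  15  40  68  84 172 193 142 109 110 110 113
 92  95  97 103 128 126 129 148 149 144 144 168 157 150 132  82  66  78  81  81  78  81 171 206 197 195 190 195 144  58  91 104  91  86
246 245 246 250 251 250 255 219 133 141 143 145 145 125  82  62  73  81  82  79  67 101 175 202 179 185 218 170  58  35  96 105  76  66
238 254 249 246 244 245 246 253 220 130 141 145 149 110  88  95  97  93  82  77 107 129 153 172 181 156 100  62  45  47  82 101 100 102
```

>>> {"name": "arm_command", "arguments": {"commands": [{"gripper": 1,"xyz": [-0.01,0,0],"yaw": 0},{"gripper": 1,"xyz": [-0.02,0,0],"yaw": 0},{"gripper": 1,"xyz": [-0.027,0,0],"yaw": 0},{"gripper": 1,"xyz": [-0.027,0,0.001],"yaw": 0},{"gripper": 1,"xyz": [-0.027,0,0.002],"yaw": 0},{"gripper": 1,"xyz": [-0.027,0,0.003],"yaw": 0},{"gripper": 1,"xyz": [-0.027,0,0.004],"yaw": 0},{"gripper": 1,"xyz": [-0.027,0,0.005],"yaw": 0},{"gripper": 1,"xyz": [-0.027,0,0.006],"yaw": 0},{"gripper": 1,"xyz": [-0.027,0,0.006],"yaw": 0}]}}

```text
time_s: 9.3
tcp_pos: [0.607, 0.1424, 0.0293]
tool_rot: [-0.0, 0.446, 0.895, -0.0]
contact_force: [-0.1, -0.1, 0.3]
grip_width: -0.0002
```

Run:
```python
from h import *
st();c=shot('scene','pics/s9.png');t=shot('top','pics/t9.png')
p=read_state()['tcp_pos']
pic=np.ascontiguousarray(c['pixels'][230:305,300:400,::-1]);k=8
pic=cv2.resize(pic,None,fx=k,fy=k,interpolation=2)
for z in range(0,90,10):
    for dx,dy in((-.011,-.0145),(.011,-.0145)):
        q=(np.array(proj(c,np.r_[p[:2]+R0@[dx,dy],p[2]+z/1e3]))-[300,230]+.5)*k
        cv2.circle(pic,tuple(int(v) for v in q),3,(0,0,255) if z else (0,255,0),-1)
cv2.imwrite('pics/c9.png',pic)
```

```text
t 9.3 bed [ 47.1 -19.7] z 29.3 toolx deg 127.01584335171697 F bed [ 0.1 -0.2] 0.3 w -0.00021023875032410153 [ 0.17  0.43  1.29  0.    1.42 -0.47]
```

View pics/c9.png

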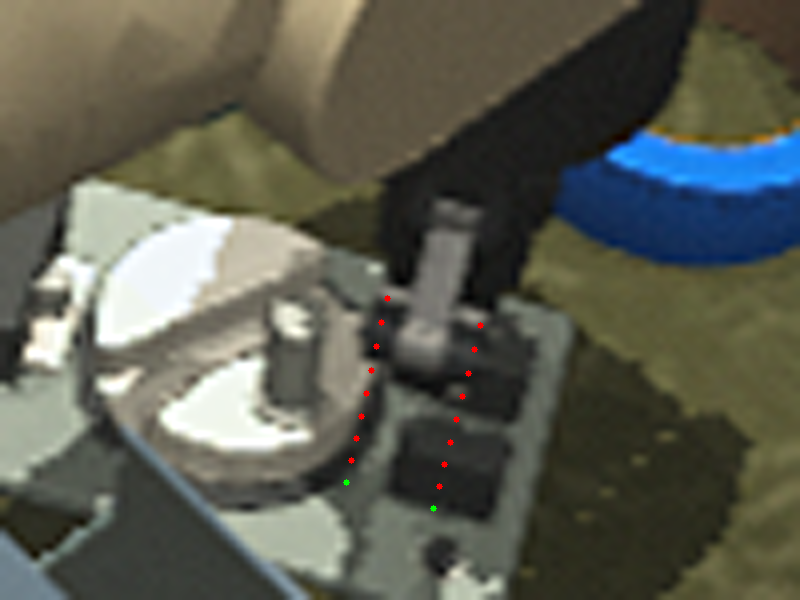

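Viewing budget is used up, so I go on with numbers. This last crop shows the finger's visible bottom at about (415,375), roughly 45 mm above where the reported TCP projects. The pin at (295,330) has not moved. That agrees with the fingers passing over the pin at reported z = 35 mm without contact. So I go lower in a force-checked step.

>>> {"name": "arm_command", "arguments": {"commands": [{"gripper": 1,"xyz": [0,0,0.002],"yaw": 0},{"gripper": 1,"xyz": [0,0,0.004],"yaw": 0},{"gripper": 1,"xyz": [0,0,0.006],"yaw": 0},{"gripper": 1,"xyz": [0,0,0.008],"yaw": 0},{"gripper": 1,"xyz": [0,0,0.01],"yaw": 0},{"gripper": 1,"xyz": [0,0,0.012],"yaw": 0},{"gripper": 1,"xyz": [0,0,0.014],"yaw": 0},{"gripper": 1,"xyz": [0,0,0.016],"yaw": 0},{"gripper": 1,"xyz": [0,0,0.016],"yaw": 0},{"gripper": 1,"xyz": [0,0,0.016],"yaw": 0}]}}

```text
time_s: 10.65
tcp_pos: [0.6072, 0.1423, 0.0135]
tool_rot: [0.0, 0.446, 0.895, 0.0]
contact_force: [0.6, -0.4, 0.6]
grip_width: 0.0002
```

>>> {"name": "arm_command", "arguments": {"commands": [{"gripper": 1,"xyz": [0.002,0,0],"yaw": 0},{"gripper": 1,"xyz": [0.004,0,0],"yaw": 0},{"gripper": 1,"xyz": [0.006,0,0],"yaw": 0},{"gripper": 1,"xyz": [0.008,0,0],"yaw": 0},{"gripper": 1,"xyz": [0.01,0,0],"yaw": 0},{"gripper": 1,"xyz": [0.012,0,0],"yaw": 0},{"gripper": 1,"xyz": [0.014,0,0],"yaw": 0},{"gripper": 1,"xyz": [0.016,0,0],"yaw": 0},{"gripper": 1,"xyz": [0.018,0,0],"yaw": 0},{"gripper": 1,"xyz": [0.02,0,0],"yaw": 0}]}}

```text
time_s: 11.9
tcp_pos: [0.5956, 0.1538, 0.0135]
tool_rot: [0.002, 0.447, 0.894, -0.003]
contact_force: [1.6, -20.0, 2.1]
grip_width: -0.0001
```

Run:
```python
from h import *
st();c=shot('scene','pics/s10.png');t=shot('top','pics/t10.png')
# dark-line (slot edge) angle in top rectified
for k in('top1','t7','t9','t10'):
    r=cv2.cvtColor(rect(load(f'pics/{k}.png'),h=.033,n=264),cv2.COLOR_BGR2GRAY).astype(float)
    r=cv2.morphologyEx(r,cv2.MORPH_BLACKHAT,np.ones((15,15)))
    sc=[]
    for a in np.arange(-10,70,1):
        M=cv2.getRotationMatrix2D((132,132),-a,1);w=cv2.warpAffine(r,M,(264,264))
        sc.append(w[60:204,50:214].mean(1).max())
    i=np.argsort(sc)[-3:];print(k,i-10,np.round(np.array(sc)[i],1))
g=cv2.cvtColor(c['pixels'],cv2.COLOR_RGB2GRAY)[258:288:3,318:352]
print('\n'.join(' '.join('%3d'%v for v in r) for r in g))
```

```text
t 11.9 bed [ 31.  -21.9] z 13.5 toolx deg 126.88462579187707 F bed [ 17.  -10.7] 2.1 w -0.00011209619664750594 [ 0.2   0.43  1.33 -0.01  1.39 -0.45]
top1 [46 44 45] [78.1 78.5 79.3]
t7 [43 45 44] [42.3 43.3 43.4]
t9 [43 45 44] [45.3 46.4 46.6]
t10 [40 38 39] [39.9 40.9 40.9]
202 165 171 203 195 193 194 195 198 197 198 199 203 201 204 200 196 177 118  48  22  27  32  39  34  80  95  53  30  22  25  28  37  33
198 192 194 194 195 193 196 196 192 193 197 167 140 144 146 145 145 158 133  61  18  23  30  33  54  69  66  60  62  65  53  38  38  32
194 193 195 195 195 196 194 197 200 201 203 172 142 141 145 147 148 154 157  99  27  24  24  26  88 116 115 121 135  88  25  28  28  28
208 205 202 200 195 193 197 201 208 180 137 117 113 111 106 108 105 103 107 100  57  16  23  90 123 121 124 125  95  37  20  24  27  25
132 116 117 113 110 105 104 106 112 110 111 110 112 117  90  96 116 117  88  94 110 113 116 114 117 123 126 100  44  15  20  24  23  21
112 112 113 108 107 106 106 112 112 134 145 146 153 145  97  63  56  59  64  52  38  74 142 150 129 117 107  65  46  80 109  84  51 101
127 131 232 255 209  96 157 229 253 212 136 145 148 111  70  71  50  31  36  38  69 101 113 125 132 145 120  75  70  68  42  19  50  75
254 251 247 246 245 246 245 245 247 253 224 105 102  83  68  75  84  85  84  78  74  50  27  33  46  40  35  34  40  32  23  90 104  88
130 216 254 253 249 246 245 244 246 248 251 208 126 111  97 105 108  91  82  87  96 118 125 131 118 105  77  38  51  67 104 102  96  84
125 118 106 109 106 128 163 168 205 248 255 255 238 158 162 158 147 131 120 112 107 104 101 109  83  53  46  41  62 107 132  92  50  53
```

Contact at last: the disc turned from 44.5° to 39° with a 17 N reaction, so the finger now bears on the pin. I'll follow the pin's arc and stop dragging across it.

>>> {"name": "arm_command", "arguments": {"commands": [{"gripper": 1,"xyz": [0,-0.003,0],"yaw": 0},{"gripper": 1,"xyz": [0.001,-0.005,0],"yaw": 0},{"gripper": 1,"xyz": [0.002,-0.006,0],"yaw": 0},{"gripper": 1,"xyz": [0.003,-0.006,0],"yaw": 0},{"gripper": 1,"xyz": [0.004,-0.0065,0],"yaw": 0},{"gripper": 1,"xyz": [0.005,-0.007,0],"yaw": 0},{"gripper": 1,"xyz": [0.006,-0.007,0],"yaw": 0},{"gripper": 1,"xyz": [0.006,-0.007,0],"yaw": 0},{"gripper": 1,"xyz": [0.006,-0.007,0],"yaw": 0},{"gripper": 1,"xyz": [0.006,-0.007,0],"yaw": 0}]}}

```text
time_s: 13.25
tcp_pos: [0.5858, 0.1589, 0.0133]
tool_rot: [-0.0, 0.446, 0.895, 0.0]
contact_force: [0.1, -3.6, -0.8]
grip_width: 0.0
```

```bash
cat >> h.py <<'E'
def ang(t):
    r=cv2.cvtColor(rect(t,h=.033,n=264),cv2.COLOR_BGR2GRAY).astype(float)
    r=cv2.morphologyEx(r,cv2.MORPH_BLACKHAT,np.ones((15,15)));sc=[]
    for a in np.arange(-20,70,1):
        w=cv2.warpAffine(r,cv2.getRotationMatrix2D((132,132),-a,1),(264,264));sc.append(w[60:204,50:214].mean(1).max())
    i=np.argsort(sc)[-4:];print('slot deg',i-20,np.round(np.array(sc)[i],1))
E
python3 - <<'E'
from h import *
st();ang(shot('top','pics/t11.png'));shot('scene','pics/s11.png')
E
```

```text
t 13.25 bed [ 21.1 -26.7] z 13.3 toolx deg 127.01649797937765 F bed [ 2.9 -2.1] -0.8 w 4.7824919162873806e-05 [ 0.2   0.41  1.36  0.    1.38 -0.44]
slot deg [13 16 15 14] [23.9 23.9 24.8 24.8]
```

>>> {"name": "arm_command", "arguments": {"commands": [{"gripper": 1,"xyz": [0.001,0,0],"yaw": 0},{"gripper": 1,"xyz": [0.002,0,0],"yaw": 0},{"gripper": 1,"xyz": [0.003,-0.001,0],"yaw": 0},{"gripper": 1,"xyz": [0.004,-0.001,0],"yaw": 0},{"gripper": 1,"xyz": [0.005,-0.001,0],"yaw": 0},{"gripper": 1,"xyz": [0.006,-0.001,0],"yaw": 0},{"gripper": 1,"xyz": [0.006,-0.001,0],"yaw": 0},{"gripper": 1,"xyz": [0,-0.001,0],"yaw": 0},{"gripper": 1,"xyz": [-0.008,-0.001,0],"yaw": 0},{"gripper": 1,"xyz": [-0.01,-0.001,-0.02],"yaw": 0}]}}

```text
time_s: 14.6
tcp_pos: [0.5903, 0.1496, 0.0324]
tool_rot: [-0.001, 0.446, 0.895, -0.001]
contact_force: [0.9, 0.2, 1.2]
grip_width: 0.0002
```

Run:
```python
from h import *
st();ang(shot('top','pics/t12.png'));shot('scene','pics/s12.png')
```

```text
t 14.6 bed [ 31.2 -28.7] z 32.4 toolx deg 126.97595557238705 F bed [0.4 0.8] 1.2 w 0.00022180339870468295 [ 0.19  0.39  1.33  0.    1.42 -0.46]
slot deg [-1 -4 -2 -3] [36.5 36.6 37.8 37.9]
```

>>> {"name": "arm_command", "arguments": {"commands": [{"gripper": 1,"xyz": [0,0,-0.05],"yaw": 0},{"gripper": 1,"xyz": [0.01,0.003,-0.1],"yaw": 0},{"gripper": 1,"xyz": [0.05,0.01,-0.11],"yaw": 0},{"gripper": 1,"xyz": [0.09,0.015,-0.11],"yaw": 0},{"gripper": 1,"xyz": [0.13,0.02,-0.11],"yaw": 0},{"gripper": 1,"xyz": [0.17,0.025,-0.11],"yaw": 0},{"gripper": 1,"xyz": [0.21,0.029,-0.11],"yaw": 0},{"gripper": 1,"xyz": [0.24,0.031,-0.11],"yaw": 0},{"gripper": 1,"xyz": [0.253,0.031,-0.11],"yaw": 0},{"gripper": 1,"xyz": [0.253,0.031,-0.11],"yaw": 0}]}}

```text
time_s: 15.95
tcp_pos: [0.4635, 0.3712, 0.1438]
tool_rot: [0.0, 0.446, 0.895, 0.0]
contact_force: [0.5, 0.6, 0.1]
grip_width: -0.0004
```

Run:
```python
from h import *
st();t=shot('top','pics/t13.png');ang(t);s=shot('scene','pics/s13.png')
# slot edges in bed frame, contrast profile across slot at several x (rows = y from +20 to -20 mm)
for im in(t,):
    r=cv2.cvtColor(rect(im,h=.033,n=67),cv2.COLOR_BGR2GRAY)
    for x in(-25,-15,-5,5,15,25): print(x,r[13:54,33+x].tolist())
```

```text
t 15.95 bed [-222.1    3. ] z 143.8 toolx deg 127.06456905345246 F bed [-0.1  0.7] 0.1 w -0.0003989111276226202 [ 0.61  0.26  1.26 -0.    1.61 -0.03]
slot deg [-5 -2 -4 -3] [51.8 53.8 54.2 54.9]
-25 [236, 236, 236, 236, 239, 247, 237, 196, 160, 169, 204, 230, 236, 234, 234, 234, 235, 235, 236, 236, 235, 239, 242, 236, 225, 227, 235, 238, 236, 235, 234, 234, 235, 235, 234, 234, 233, 233, 235, 233, 229]
-15 [236, 237, 237, 237, 236, 237, 235, 210, 169, 156, 183, 226, 246, 244, 237, 235, 234, 234, 234, 235, 235, 235, 234, 220, 194, 182, 200, 226, 235, 236, 235, 234, 234, 233, 233, 233, 233, 233, 234, 235, 233]
-5 [236, 235, 234, 234, 234, 235, 237, 232, 199, 160, 157, 193, 223, 238, 239, 237, 236, 235, 235, 235, 235, 235, 237, 231, 203, 168, 161, 195, 223, 234, 235, 230, 217, 199, 188, 173, 146, 111, 89, 87, 87]
5 [237, 236, 236, 236, 236, 236, 238, 245, 238, 205, 179, 193, 225, 238, 237, 236, 235, 235, 235, 236, 236, 236, 238, 244, 241, 213, 181, 186, 221, 242, 242, 230, 217, 207, 208, 217, 227, 233, 236, 235, 233]
15 [235, 236, 236, 237, 237, 236, 236, 244, 250, 236, 199, 183, 207, 240, 246, 238, 235, 235, 235, 235, 235, 235, 235, 238, 244, 236, 206, 187, 205, 235, 242, 237, 234, 235, 236, 235, 232, 231, 232, 228, 218]
25 [236, 235, 235, 235, 235, 235, 235, 236, 242, 243, 225, 195, 193, 219, 240, 241, 236, 235, 235, 235, 235, 235, 235, 235, 236, 233, 213, 180, 174, 202, 232, 239, 236, 235, 234, 234, 234, 236, 242, 246, 240]
```

Run:
```python
from h import *
T=load('pics/top1.png')
for z in(.029,):
  r=cv2.cvtColor(rect(T,z=z,h=.06,n=121,cx=-.13),cv2.COLOR_BGR2GRAY)
  for x in(-160,-145,-130,-115,-100): print(x,r[40:81,60+x+130].tolist())
```

```text
-160 [194, 179, 189, 219, 239, 242, 242, 245, 243, 228, 193, 151, 142, 182, 224, 239, 241, 240, 240, 240, 241, 245, 241, 213, 179, 182, 215, 236, 239, 242, 245, 243, 222, 206, 205, 214, 218, 213, 210, 209, 208]
-145 [179, 155, 171, 211, 238, 242, 242, 246, 245, 224, 182, 142, 142, 183, 229, 248, 244, 240, 240, 240, 240, 240, 237, 204, 157, 155, 204, 243, 247, 241, 241, 242, 242, 234, 221, 211, 207, 210, 214, 214, 214]
-130 [193, 170, 179, 221, 249, 248, 242, 241, 239, 223, 195, 183, 197, 225, 244, 247, 243, 241, 241, 240, 240, 246, 249, 228, 188, 178, 213, 246, 248, 241, 240, 243, 241, 230, 216, 208, 208, 211, 213, 214, 212]
-115 [205, 182, 187, 221, 246, 248, 242, 244, 246, 237, 213, 193, 191, 210, 231, 239, 240, 240, 240, 241, 243, 248, 244, 204, 146, 128, 172, 223, 240, 239, 242, 246, 235, 210, 191, 188, 197, 209, 213, 213, 214]
-100 [197, 173, 172, 205, 235, 241, 242, 246, 248, 228, 187, 161, 175, 205, 230, 241, 241, 240, 240, 241, 246, 245, 222, 171, 112, 101, 158, 221, 244, 241, 240, 240, 232, 213, 187, 173, 180, 202, 217, 219, 215]
```

>>> {"name": "arm_command", "arguments": {"commands": [{"gripper": 1,"xyz": [0,0,0.02],"yaw": 0},{"gripper": 1,"xyz": [0,0,0.05],"yaw": 0},{"gripper": 1,"xyz": [0,0,0.08],"yaw": 0},{"gripper": 1,"xyz": [0,0,0.1],"yaw": 0},{"gripper": 1,"xyz": [0,0,0.115],"yaw": 0},{"gripper": 1,"xyz": [0,0,0.125],"yaw": 0},{"gripper": 1,"xyz": [0,0,0.13],"yaw": 0},{"gripper": 1,"xyz": [0,0,0.135],"yaw": 0},{"gripper": 1,"xyz": [0,0,0.138],"yaw": 0},{"gripper": 1,"xyz": [0,0,0.138],"yaw": 0}]}}

```text
time_s: 17.3
tcp_pos: [0.4635, 0.371, 0.0055]
tool_rot: [0.0, 0.446, 0.895, 0.0]
contact_force: [0.1, -0.5, -0.2]
grip_width: -0.0002
```

Run:
```python
from h import *
st()
```

```text
t 17.3 bed [-221.9    2.9] z 5.5 toolx deg 127.01732632736181 F bed [ 0.5 -0.2] -0.2 w -0.00016955545156327736 [ 0.61  0.38  1.41  0.    1.35 -0.03]
```

>>> {"name": "arm_command", "arguments": {"commands": [{"gripper": 1,"xyz": [-0.007,-0.001,0],"yaw": 0},{"gripper": 1,"xyz": [-0.014,-0.001,0],"yaw": 0},{"gripper": 1,"xyz": [-0.02,-0.001,0],"yaw": 0},{"gripper": 1,"xyz": [-0.024,-0.001,0],"yaw": 0},{"gripper": 1,"xyz": [-0.028,-0.001,0],"yaw": 0},{"gripper": 1,"xyz": [-0.032,-0.001,0],"yaw": 0},{"gripper": 1,"xyz": [-0.036,-0.001,0],"yaw": 0},{"gripper": 1,"xyz": [-0.04,-0.001,0],"yaw": 0},{"gripper": 1,"xyz": [-0.044,-0.001,0],"yaw": 0},{"gripper": 1,"xyz": [-0.048,-0.001,0],"yaw": 0}]}}

```text
time_s: 18.55
tcp_pos: [0.4918, 0.3319, 0.0055]
tool_rot: [-0.0, 0.446, 0.895, 0.0]
contact_force: [-0.8, 2.0, 1.5]
grip_width: 0.0
```

```bash
cat >> h.py <<'E'
def diff(a,b,thr=40):
    d=np.abs(a['pixels'].astype(int)-b['pixels']).max(2)
    return d
E
python3 - <<'E'
from h import *
st();t=shot('top','pics/t14.png');shot('scene','pics/s14.png');ang(t)
r=cv2.cvtColor(rect(t,h=.033,n=67),cv2.COLOR_BGR2GRAY)
for x in(-28,-20,-10,0,15): print(x,r[18:49,33+x].tolist())
E
```

```text
t 18.55 bed [-173.7    2. ] z 5.5 toolx deg 127.01399532680072 F bed [-2.   0.6] 1.5 w 3.760030470624351e-05 [ 0.53  0.38  1.41  0.    1.35 -0.11]
slot deg [-5 -2 -4 -3] [51.8 53.4 54.  54.6]
-28 [240, 233, 203, 169, 178, 221, 241, 234, 228, 228, 229, 229, 231, 234, 236, 238, 232, 209, 167, 125, 144, 200, 235, 240, 236, 236, 235, 235, 235, 235, 242]
-20 [243, 250, 244, 216, 191, 198, 227, 243, 240, 235, 231, 230, 232, 236, 241, 233, 217, 214, 226, 225, 208, 212, 232, 242, 239, 236, 236, 236, 235, 235, 234]
-10 [238, 232, 217, 191, 167, 172, 205, 238, 245, 239, 236, 236, 236, 236, 236, 236, 235, 235, 236, 226, 202, 188, 203, 227, 240, 238, 236, 236, 235, 235, 235]
0 [239, 241, 232, 201, 169, 149, 167, 206, 233, 240, 238, 236, 236, 236, 235, 235, 237, 237, 237, 238, 236, 229, 225, 234, 243, 240, 216, 181, 142, 108, 98]
15 [236, 237, 245, 252, 239, 201, 185, 208, 240, 246, 240, 237, 237, 237, 237, 237, 237, 237, 239, 245, 237, 206, 187, 204, 234, 243, 239, 236, 236, 237, 235]
```

The bar is sliding at 2 N, the nose is inside the slot, and the disc is unchanged. I'll keep pushing.

>>> {"name": "arm_command", "arguments": {"commands": [{"gripper": 1,"xyz": [-0.005,0,0],"yaw": 0},{"gripper": 1,"xyz": [-0.01,0,0],"yaw": 0},{"gripper": 1,"xyz": [-0.015,0,0],"yaw": 0},{"gripper": 1,"xyz": [-0.02,0,0],"yaw": 0},{"gripper": 1,"xyz": [-0.025,0,0],"yaw": 0},{"gripper": 1,"xyz": [-0.03,0,0],"yaw": 0},{"gripper": 1,"xyz": [-0.035,0,0],"yaw": 0},{"gripper": 1,"xyz": [-0.04,0,0],"yaw": 0},{"gripper": 1,"xyz": [-0.045,0,0],"yaw": 0},{"gripper": 1,"xyz": [-0.05,0,0],"yaw": 0}]}}

```text
time_s: 19.9
tcp_pos: [0.522, 0.2919, 0.0055]
tool_rot: [0.0, 0.446, 0.895, 0.0]
contact_force: [-0.4, 1.1, -0.0]
grip_width: 0.0003
```

Run:
```python
from h import *
st();t=shot('top','pics/t15.png');shot('scene','pics/s15.png');ang(t)
```

```text
t 19.9 bed [-123.6    2.1] z 5.5 toolx deg 127.01348639876 F bed [-1.1  0.4] -0.0 w 0.00027992726304559634 [ 0.45  0.39  1.39  0.    1.36 -0.2 ]
slot deg [66 67 68 69] [21.2 23.1 25.1 27.4]
```

>>> {"name": "arm_command", "arguments": {"commands": [{"gripper": 1,"xyz": [-0.004,0,0],"yaw": 0},{"gripper": 1,"xyz": [-0.008,0,0],"yaw": 0},{"gripper": 1,"xyz": [-0.012,0,0],"yaw": 0},{"gripper": 1,"xyz": [-0.016,0,0],"yaw": 0},{"gripper": 1,"xyz": [-0.019,0,0],"yaw": 0},{"gripper": 1,"xyz": [-0.021,0,0],"yaw": 0},{"gripper": 1,"xyz": [-0.023,0,0],"yaw": 0},{"gripper": 1,"xyz": [-0.0245,0,0],"yaw": 0},{"gripper": 1,"xyz": [-0.026,0,0],"yaw": 0},{"gripper": 1,"xyz": [-0.027,0,0],"yaw": 0}]}}

```text
time_s: 21.25
tcp_pos: [0.5352, 0.2743, 0.0056]
tool_rot: [-0.004, 0.445, 0.895, 0.001]
contact_force: [-15.1, 15.3, 6.1]
grip_width: -0.0004
```

Run:
```python
from h import *
st()
```

```text
t 21.25 bed [-101.6    2.1] z 5.6 toolx deg 127.14439852174024 F bed [-21.3  -2.9] 6.1 w -0.00044210581660949496 [ 0.41  0.4   1.38  0.01  1.36 -0.24]
```

A 21 N stop at -101.6 mm. I'll back off and check the tab against the bridge in the images.

>>> {"name": "arm_command", "arguments": {"commands": [{"gripper": 1,"xyz": [0.0,0,0],"yaw": 0},{"gripper": 1,"xyz": [0.02,0,0],"yaw": 0},{"gripper": 1,"xyz": [0.05,0,0],"yaw": 0},{"gripper": 1,"xyz": [0.08,0,0],"yaw": 0},{"gripper": 1,"xyz": [0.1,0,-0.03],"yaw": 0},{"gripper": 1,"xyz": [0.125,0,-0.07],"yaw": 0},{"gripper": 1,"xyz": [0.125,0.03,-0.11],"yaw": 0},{"gripper": 1,"xyz": [0.125,0.08,-0.14],"yaw": 0},{"gripper": 1,"xyz": [0.125,0.12,-0.14],"yaw": 0},{"gripper": 1,"xyz": [0.125,0.12,-0.14],"yaw": 0}]}}

```text
time_s: 22.5
tcp_pos: [0.5594, 0.4431, 0.1418]
tool_rot: [-0.0, 0.446, 0.895, -0.002]
contact_force: [0.2, -0.2, -0.8]
grip_width: -0.0006
```

Run:
```python
from h import *
st();t=shot('top','pics/t16.png');s=shot('scene','pics/s16.png');ang(t)
T=load('pics/top1.png');S=load('pics/scene1.png')
for nm,a in(('top',T),('scene',S)):
  r=cv2.cvtColor(rect(a,z=.0645,h=.02,n=41,cx=-.185,cy=.002),cv2.COLOR_BGR2GRAY);print(nm,'init x-205..-165 rows y=+12,-8');print(r[10].tolist());print(r[30].tolist())
for nm,a in(('top',t),('scene',s)):
  r=cv2.cvtColor(rect(a,z=.0645,h=.02,n=41,cx=-.085,cy=.002),cv2.COLOR_BGR2GRAY);print(nm,'now x-105..-65');print(r[10].tolist());print(r[30].tolist())
# keeper/nose at z=.03: rows across y at x
for nm,a in(('before',load('pics/t13.png')),('now',t)):
  r=cv2.cvtColor(rect(a,z=.03,h=.03,n=61,cx=.05,cy=.002),cv2.COLOR_BGR2GRAY)
  print(nm)
  for x in(40,44,48,52,56,60): print(x,r[16:45,30+x-50].tolist())
```

```text
t 22.5 bed [-222.   122.8] z 141.8 toolx deg 126.9836428930571 F bed [ 0.3 -0. ] -0.8 w -0.0005761911164427062 [ 0.62  0.63  0.79 -0.    1.72 -0.03]
slot deg [-4 -1 -3 -2] [58.5 60.6 60.7 61.5]
top init x-205..-165 rows y=+12,-8
[250, 246, 235, 224, 222, 236, 245, 243, 242, 245, 243, 244, 250, 230, 180, 166, 198, 235, 243, 241, 241, 246, 252, 232, 166, 128, 144, 195, 226, 239, 245, 242, 243, 248, 246, 241, 246, 249, 243, 243, 246]
[241, 238, 221, 194, 176, 189, 215, 220, 204, 207, 222, 222, 212, 201, 164, 138, 162, 209, 233, 238, 240, 241, 240, 228, 195, 153, 145, 173, 200, 209, 207, 199, 198, 202, 198, 187, 195, 209, 204, 194, 210]
scene init x-205..-165 rows y=+12,-8
[133, 130, 125, 124, 126, 134, 141, 144, 144, 140, 135, 127, 115, 100, 101, 131, 181, 231, 250, 255, 255, 255, 255, 255, 234, 189, 136, 106, 96, 107, 120, 124, 124, 125, 126, 121, 116, 113, 110, 111, 113]
[113, 113, 113, 110, 107, 103, 106, 139, 181, 217, 229, 229, 229, 223, 209, 199, 208, 228, 246, 251, 252, 255, 254, 254, 241, 193, 133, 77, 73, 80, 77, 72, 65, 71, 117, 163, 199, 210, 215, 218, 219]
top now x-105..-65
[... 1841 characters left out ...]
2, 47, 63, 84, 105, 103, 99, 130, 177, 210, 222, 227, 227, 227, 228, 226, 213, 190, 169, 171, 189, 184, 151, 111, 81, 62, 48, 39]
48 [94, 96, 87, 62, 36, 35, 56, 76, 103, 139, 188, 224, 232, 228, 227, 228, 219, 196, 175, 165, 155, 135, 104, 82, 69, 61, 68, 81, 91]
52 [104, 105, 104, 96, 78, 70, 90, 131, 174, 201, 212, 221, 228, 230, 231, 230, 211, 185, 174, 190, 205, 188, 149, 117, 111, 112, 111, 107, 105]
56 [107, 108, 109, 111, 107, 95, 96, 126, 165, 179, 179, 188, 199, 204, 205, 197, 179, 169, 177, 195, 196, 165, 129, 109, 105, 106, 105, 105, 105]
60 [107, 107, 114, 121, 110, 88, 89, 124, 166, 183, 189, 197, 199, 198, 197, 197, 198, 198, 191, 171, 134, 98, 85, 95, 109, 110, 108, 107, 107]
```

The tab now spans x = -89 to -80 mm, against the bridge's back at -79. The nose reaches about 56 mm inside the keeper, which is the home value. I'll check that the bystanders are unmoved, then hand in.

Run:
```python
from h import *
for A,B in(('top1','t16'),('scene1','s16')):
    d=np.abs(load(f'pics/{A}.png')['pixels'].astype(int)-load(f'pics/{B}.png')['pixels']).max(2)
    C={'top1':{'pot_b':(250,204),'pot_f':(331,268),'marker':(294,185),'tape':(331,140)},'scene1':{'pot_b':(271,206),'pot_f':(255,300),'marker':(318,235),'tape':(386,240)}}[A]
    for k,(u,v) in C.items():
        p=d[v-20:v+20,u-22:u+22];print(A,k,'changed px',int((p>50).sum()))
    T=load(f'pics/{A}.png')['pixels'];N=load(f'pics/{B}.png')['pixels']
    for k,(u,v) in C.items():
        m=cv2.matchTemplate(N[v-30:v+30,u-32:u+32],T[v-22:v+22,u-24:u+24],cv2.TM_CCOEFF_NORMED);_,s,_,l=cv2.minMaxLoc(m);print(k,round(s,2),(l[0]-8,l[1]-8))
```

```text
top1 pot_b changed px 1093
top1 pot_f changed px 343
top1 marker changed px 61
top1 tape changed px 0
pot_b 0.39 (0, 0)
pot_f 0.77 (0, 0)
marker 0.81 (1, -1)
tape 1.0 (0, 0)
scene1 pot_b changed px 930
scene1 pot_f changed px 209
scene1 marker changed px 3
scene1 tape changed px 0
pot_b 0.92 (0, 0)
pot_f 0.98 (0, 0)
marker 0.97 (0, 0)
tape 1.0 (0, 0)
```

Run:
```python
from h import *
print(workorder.finish_job())
```

```text
the job is handed in; nothing more can be done
None
```

I turned the disc to its 0 position by the pin and pushed the bar by its tab through the slot and into the keeper. I then backed off clear and handed the job in at about 22.6 s; no verdict is reported.

**Last checks**
- **Bar home:** the push ended in a firm stop at about 21 N. Both cameras put the tab at x = -89 to -80 mm, against the bridge back at -79. The nose tip is at about 56 mm inside the keeper, which is the home value.
- **Clear at the end:** the force read about zero, with the TCP reported at 142 mm.
- **Bystanders:** image matching in the scene view shows both pots, the marker and the tape shifted by 0 px. The top view agrees for the tape. There the match scores were low for the pots (0.39 and 0.77) and the marker (0.81, with a 1 px shift). I put that down to the arm and its shadow covering part of the view.

**What disagreed**
- **Fingertip height:** my first passes at reported TCP heights of 46 and 35 mm went over the pin without touching it. The visible fingertips sat roughly 45 mm above the reported TCP, so I worked at reported heights of 5 to 14 mm instead. I did not find the cause.
- **Pin contact:** the first real contact with the pin reached about 20 N because I pushed across its arc.
- **Slot angle:** just before the push the slot was about 3 to 4° past aligned. The bar still went through at 1 to 2 N. I measured about 2.5° afterwards.

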